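# Find the phone frame with the proud boss by rocking a straightedge

## Task

One of the two phone frames clamped on the sill has a centre boss that stands proud of its rim. Find it with the steel straightedge: lay it lengthwise along the middle of a frame's face, let go, and press gently and steadily for a second with the closed fingertips (3 to 10 newtons, and never a knock of over 30) near first the end with the hanging hole, then the other end; on the sound frame it lies still, on the faulty one the pressed end gives way and it rocks. When it has rocked both ways in that order, leave the straightedge lying there, lengthwise and central on the faulty frame, as its mark, and do not disturb the other things on the sill.

Things in the scene. Friction and masses are not known exactly. Their poses are not given: they have to be found in the camera images.
- frame_1_face (a point): Right-hand grey phone frame (160 long x 76 wide x 10 mm high), clamped face up on a black holder. The point is the centre of its face, level with the top of its rim, 22 mm above the plank; x runs along its length, y across, z up. The rim's end rails are 14 mm broad (66 to 80 mm from the centre along x), the long rails 5 mm; inside, the floor is 7 mm below the rim.
- frame_2_face (a point): The middle frame, left of frame_1 and just like it, same axes; the point is the centre of its face at rim height. At each frame's centre is a flat-topped boss 24 mm across: in one frame (which, changes each start) it ends 1 mm below the rim, in the other 3 mm above. A straightedge laid there rests level on the boss; under 0.4 to 0.7 N on an end it tips 0.04 rad, onto the end rail, and comes level again when let go.
- frame_1: The fixed holder block (172 x 84 x 12 mm, black) with frame_1 on it; origin at the centre of its underside, same axes as the face. Nothing in it gives way. At most 30 N may be put on the frame.
- frame_2: The fixed holder block with frame_2 on it, as frame_1.
- edge_mid (a point): Centre (14 mm above the underside) of the loose steel straightedge, 0.22 to 0.34 kg: a flat bar 164 x 24 x 6 mm with a grip block 40 long x 12 wide x 22 mm high on its middle, 28 mm high in all. It starts on the plank left of the frames. x runs along it towards the end with the hanging hole (dark 10 mm spot), z up. Grasp the block from above, across its 12 mm width (along y).
- edge_hole_end (a point): Press point at the hanging-hole end: on the bar's upper face (6 mm above its underside), on its centre line, 62 mm from the middle, 20 mm in from the end.
- edge_plain_end (a point): Press point at the other, plain end: on the bar's upper face, 62 mm from the middle, 20 mm in from the end.
- tray: Bystander, to be left alone: yellow plastic tray with small compartments, 90 x 150 x 22 mm. Origin at the centre of its underside.
- screwdriver: Bystander, to be left alone: steel screwdriver, 150 mm long, lying. Origin at the centre of its underside.
- lens: Bystander, to be left alone: round magnifier lens, 72 mm across and 8 mm thick, with a flat black handle, lying. Origin at the centre of its underside.
- spudger: Bystander, to be left alone: thin black pry bar, 120 x 10 x 6 mm, lying. Origin at the centre of its underside.
- jar: Bystander, to be left alone: small closed jar, 36 mm across, 42 mm high. Origin at the centre of its underside.
- back_cover: Bystander, to be left alone: loose grey phone back cover, 145 x 70 x 6 mm, lying flat. Origin at the centre of its underside.
- mug: Bystander, to be left alone: white mug, 76 mm across, 85 mm high. Origin at the centre of its underside.

How it is judged:
On the way, in this order (a step that is already met when the one before it is completed fails the run):
1. with the straightedge lengthwise over the proud boss, its hanging-hole end is pressed down onto the frame's rim (steady, 1 to 12 N on the rim) (angle between edge_mid's own x axis and vertical above 1.5908 rad and x of the grasp point in the frame of edge_mid above 0.04 m and ((x of edge_mid in the frame of frame_1_face between -0.012 and 0.012 m and y of edge_mid in the frame of frame_1_face between -0.01 and 0.01 m and z of edge_mid in the frame of frame_1_face below 0.025 m and angle between the x axis of edge_mid and the x axis of frame_1_face, either way round below 0.15 rad and contact force between straightedge and frame_1 between 1 and 12 N) or (x of edge_mid in the frame of frame_2_face between -0.012 and 0.012 m and y of edge_mid in the frame of frame_2_face between -0.01 and 0.01 m and z of edge_mid in the frame of frame_2_face below 0.025 m and angle between the x axis of edge_mid and the x axis of frame_2_face, either way round below 0.15 rad and contact force between straightedge and frame_2 between 1 and 12 N))), for 0.4 s.
2. then the plain end is pressed, the straightedge rocks over and that end bears on the rim (steady, 1 to 12 N) (angle between edge_mid's own x axis and vertical below 1.5508 rad and x of the grasp point in the frame of edge_mid below -0.04 m and ((x of edge_mid in the frame of frame_1_face between -0.012 and 0.012 m and y of edge_mid in the frame of frame_1_face between -0.01 and 0.01 m and z of edge_mid in the frame of frame_1_face below 0.025 m and angle between the x axis of edge_mid and the x axis of frame_1_face, either way round below 0.15 rad and contact force between straightedge and frame_1 between 1 and 12 N) or (x of edge_mid in the frame of frame_2_face between -0.012 and 0.012 m and y of edge_mid in the frame of frame_2_face between -0.01 and 0.01 m and z of edge_mid in the frame of frame_2_face below 0.025 m and angle between the x axis of edge_mid and the x axis of frame_2_face, either way round below 0.15 rad and contact force between straightedge and frame_2 between 1 and 12 N))), for 0.4 s.
At the end, for the whole second after the job is handed in: The straightedge is at rest on the frame with the proud boss (its centre point 15.5 to 25 mm above rim level; 14 mm on the sound frame), leaning less than 0.08 rad, centred within 12 mm along and 10 mm across the frame, its length within 0.15 rad of the frame's (((x of edge_mid in the frame of frame_1_face between -0.012 and 0.012 m and y of edge_mid in the frame of frame_1_face between -0.01 and 0.01 m and z of edge_mid in the frame of frame_1_face between 0.0155 and 0.025 m and angle between the x axis of edge_mid and the x axis of frame_1_face, either way round below 0.15 rad) or (x of edge_mid in the frame of frame_2_face between -0.012 and 0.012 m and y of edge_mid in the frame of frame_2_face between -0.01 and 0.01 m and z of edge_mid in the frame of frame_2_face between 0.0155 and 0.025 m and angle between the x axis of edge_mid and the x axis of frame_2_face, either way round below 0.15 rad)) and angle between edge_mid's own z axis and vertical below 0.08 rad and linear speed of straightedge below 0.02 m/s); the robot touches nothing.
It fails at once if the straightedge bears on a frame with more than 30 N (contact force between straightedge and frame_1 above 30 N or contact force between straightedge and frame_2 above 30 N).
It fails at once if a bystander is moved by more than 20 mm (distance of any of tray, screwdriver, lens, spudger, jar, back_cover, mug from where it was at the start of the episode above 0.02 m).
It also fails if it takes over 72 s, if anything falls off the work surface, if the arm or the gripper's body presses on something with over 40 N, if the wrist force passes 120 N, or if a joint passes its speed limit or range.

## Robot

A 7-joint arm with a two-finger parallel gripper is mounted at the origin on the work surface. World frame = base frame: x ahead of the robot, y to its left, z up, the work surface at z = 0. Lengths are in m, angles in rad, forces in N, time in s.
With the tool pointing down it reaches from about 0.35 to 0.9 m from the base axis. Payload 7.2 kg.
Tool frame: the origin (TCP) lies at the very end of the fingers, on their centre line; the grasp point (between the pads) lies 19 mm behind it; y points along the fingers, z is the direction in which the jaws open and shut, and the axes are right-handed (so a half turn about y gives the same grasp; the last joint's range is limited). The gripper opens to 88 mm and grips with 3 to 60 N. Pads are 20 mm wide; open, the fingers measure 115 mm over their backs; the gripper's body (75 mm by 178 mm) begins 61 mm behind the grasp point.
Start: joints at [1.111, 0.411, -0.013, 1.596, 0.006, 1.134, -0.082], TCP at [0.239, -0.578, 0.223] pointing down, gripper open.
Joint ranges: [-2.95, 2.95], [-0.29, 1.99], [-1.47, 1.44], [0.14, 2.54], [-1.03, 4.17], [0.13, 1.85], [-2.86, 2.86]. Speed limits (rad/s): [2.39, 2.39, 3.01, 3.01, 3.14, 3.14, 3.14].

## Interface

Orientations are given as a unit quaternion [x, y, z, w].
In Python, from bench import robot gives the robot as it stands.
- The arm moves only by the tool servo_tool, never from a script. Its argument "steps" is a list of rows, each an object of numbers: "tx", "ty", "tz": the shift along the tool's x, y, z in units of 25 mm (1.0 is 25 mm); "wx", "wy", "wz": the turn, a rotation vector about the tool's x, y, z in degrees; "claw": the opening, from -1 (shut) to 1 (fully open). In form: [{"tx": .., "ty": .., "tz": .., "wx": .., "wy": .., "wz": .., "claw": ..}, ...]. A call has 1 to 10 rows; each row shifts and turns the commanded pose from where the row before left it, along the tool's axes as they then stand; what a row does not reach is not made up. A row lasts 1/8 s, in which the tool goes at most 62.5 mm and 10.7 degrees, less where a joint would pass 70% of its speed; a pose out of reach is approached as far as the arm can. A call is refused whole if a number of a shift passes 1 or a number of a turn 10.7, either way. A call with a gripper value outside its range is refused whole. The fingers move at their own pace and stop on an object; "force" is the grip in N (left out, the last holds). Time passes only in rows, so rows that do not move let the fingers close. It gives the time, the measured TCP pose, the force and the opening at its end, in the units of the state.
- robot.get_obs(): the state, without advancing time (a new reading comes with each control period).
- robot.read_camera(name): name is "scene" or "top" or "wrist"; returns a dict with "frame" (384x512x3 uint8, red, green, blue), "range_z" (384x512 float32, m along the optical axis (not along the pixel's ray), 0 where there is no reading), "mtx" (3x3 intrinsics, pixels), "T" (4x4, takes a point from camera to world coordinates); the wrist camera has in their place "mount" (4x4, takes a point from camera to tool coordinates, whose origin is the TCP and whose axes are the tool frame's). Camera axes: x right, y down, z forward; pixel columns grow to the right and rows downward; lengths in m; the calibration is good to about 2 mm. A picture is of the moment at which its call begins: read the wrist's pose just before it.
- robot.sign_off(): hands the job in, once; it reports no verdict.
The state is a dict: "clock": time; "joint_pos": joint angles; "dq": joint speeds; "tau": joint torques, N m; "tcp_pos": TCP position; "tool_rot": TCP orientation; "wrist_force": force on the tool from outside, world axes, zero at the start; "moment": the same for the moment, N m; "opening": finger opening in m.
Only numpy, scipy, OpenCV 4.12 (cv2) and the standard library are available. Lean on these libraries where they do the work, as an engineer would, in place of code of your own. Each camera call takes 0.05 s, during which the arm holds its last target. There are 200 camera calls.

## Working session

There is one attempt and no reset: what is moved stays moved. The work goes in short steps, Python scripts to look and compute and a tool call to move; the robot and the scene stay as the last step left them, time stands still between calls to the robot, and variables do not carry over. Pictures are saved under pics/ and viewed, about 8 in all and at most 12, crops included, and the job is handed in when it is done.

Besides the shell and the picture viewer there is one more tool, called after ">>>" as name([rows], argument=value, ...), one row to a line, values as JSON. servo_tool: Moves the arm, as the interface text tells. Its arguments: {"type":"object","properties":{"steps":{"type":"array","items":{"type":"object","properties":{"tx":{"type":"number"},"ty":{"type":"number"},"tz":{"type":"number"},"wx":{"type":"number"},"wy":{"type":"number"},"wz":{"type":"number"},"claw":{"type":"number"}}}},"force":{"type":"number"}},"required":["steps"]}

```bash
ls; mkdir -p pics; python3 - <<'E'
from bench import robot
import cv2,numpy as np
o=robot.get_obs();print(o)
for n in ["top","scene"]:
    c=robot.read_camera(n);np.savez(f"{n}.npz",**c)
    cv2.imwrite(f"pics/{n}1.png",c["frame"][...,::-1]);print(n,c["mtx"],c["T"])
E
```

```text
pics
{'clock': 0.0, 'joint_pos': array([ 1.11080986,  0.41192702, -0.01272737,  1.59705755,  0.00558601,
        1.13429917, -0.08221107]), 'dq': array([-0.0002971 ,  0.0002484 ,  0.0001331 , -0.00103753, -0.0004167 ,
        0.00062318,  0.00118688]), 'tau': array([ 1.63775826e-04, -5.87959170e+01,  6.41866643e-01, -2.91067350e+01,
       -5.37937693e-02,  1.83660700e-02,  1.70654089e-04]), 'tcp_pos': array([ 0.23842423, -0.57717387,  0.22178657]), 'tool_rot': array([-0.13778872,  0.69414743, -0.6930147 ,  0.13749272]), 'wrist_force': array([-0.15062853,  0.21429883,  0.57548521]), 'moment': array([-0.01195413, -0.01136711,  0.00667572]), 'opening': 0.08749926396247398}
top [[352.10756177   0.         252.91958546]
 [  0.         352.10756177 188.01492597]
 [  0.           0.           1.        ]] [[-4.70206609e-03 -9.93752008e-01  1.11511599e-01  4.49169238e-01]
 [-9.99197894e-01  2.34400633e-04 -4.00438919e-02  1.31424764e-01]
 [ 3.97675596e-02 -1.11610444e-01 -9.92956016e-01  9.67907895e-01]
 [ 0.00000000e+00  0.00000000e+00  0.00000000e+00  1.00000000e+00]]
scene [[387.1289162    0.         258.11510863]
 [  0.         387.1289162  192.79417613]
 [  0.           0.           1.        ]] [[ 0.80889996  0.48469284 -0.33279678  0.8535642 ]
 [ 0.58793866 -0.66971983  0.45365568 -0.31078259]
 [-0.00299694 -0.56262616 -0.82670601  0.79340296]
 [ 0.          0.          0.          1.        ]]
```

View pics/top1.png

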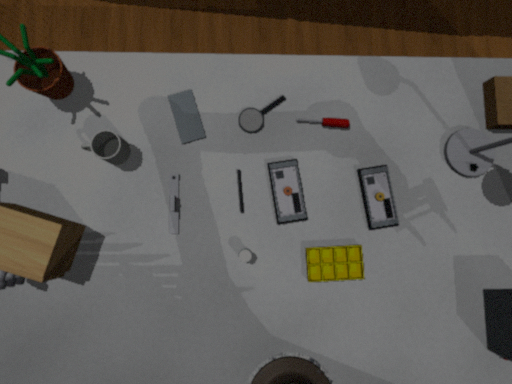

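The top view shows the straightedge at about (175,204) with its hole end at the top, frame_2 at (287,191), frame_1 at (378,197), and spudger, jar and tray between them. Next I measure these by masks.

```bash
cat > h.py <<'E'
import numpy as np,cv2
def ray(c,uv,z,T=None):
    T=c["T"] if T is None else T
    d=np.linalg.inv(c["mtx"])@np.r_[uv,1.]; d=T[:3,:3]@d
    return T[:3,3]+d*(z-T[2,3])/d[2]
def pts(c):
    T=c["T"];v,u=np.mgrid[:384,:512]
    r=c["range_z"];p=np.stack([u,v,np.ones_like(u)],-1)@np.linalg.inv(c["mtx"]).T*r[...,None]
    return p@T[:3,:3].T+T[:3,3]
E
python3 - <<'E'
from h import *
c=dict(np.load("top.npz"));P=pts(c)
z=P[...,2]
for n,(u,v) in dict(plank=(220,300),f2=(287,191),f1=(378,197),edge=(175,204),plank2=(330,190),rim2=(290,218)).items(): print(n,P[v,u],c["range_z"][v,u])
g=cv2.cvtColor(c["frame"],cv2.COLOR_RGB2GRAY)
for n,(x0,y0,x1,y1) in dict(f2=(255,150,320,232),f1=(345,155,410,240)).items():
    m=((g<75)).astype(np.uint8)[y0:y1,x0:x1]
    m=cv2.morphologyEx(m,cv2.MORPH_CLOSE,np.ones((9,9)))
    k=max(cv2.findContours(m,0,2)[0],key=cv2.contourArea)
    r=cv2.minAreaRect(k);b=cv2.boxPoints(r)+[x0,y0]
    w=np.array([ray(c,q,.012) for q in b]);print(n,b.round(1).tolist(),w.mean(0),np.linalg.norm(np.diff(w,axis=0),axis=1),w.round(3).tolist())
f=c["frame"][...,::-1]
a=cv2.resize(f[165:245,150:200],None,fx=6,fy=6,interpolation=2); b=cv2.resize(f[150:240,255:320],None,fx=5.334,fy=5.334,interpolation=2)
b=b[:480]
cv2.imwrite("pics/z1.png",cv2.convertScaleAbs(np.hstack([a,b]),alpha=1.4))
E
```

```text
plank [0.25820515 0.18143249 0.00218617] 0.935622
f2 [0.54701203 0.00105184 0.02405195] 0.9533387
f1 [ 0.53030671 -0.24792152  0.02510191] 0.96040314
edge [0.51325926 0.3035201  0.01106181] 0.9503615
plank2 [ 0.55201935 -0.12234578  0.00208805] 0.98064756
rim2 [ 0.47417848 -0.0062268   0.02185351] 0.9476913
f2 [[266.1, 162.8], [296.8, 157.6], [307.4, 219.6], [276.8, 224.9]] [ 5.48504050e-01 -2.23794489e-05  1.20000000e-02] [0.08658647 0.17352297 0.08497511] [[0.626, 0.056, 0.012], [0.642, -0.029, 0.012], [0.47, -0.055, 0.012], [0.456, 0.028, 0.012]]
f1 [[356.0, 169.0], [386.6, 163.0], [398.7, 224.9], [368.1, 230.9]] [ 0.53245064 -0.25138943  0.012     ] [0.08895788 0.17429666 0.08728524] [[0.61, -0.195, 0.012], [0.627, -0.282, 0.012], [0.454, -0.307, 0.012], [0.439, -0.222, 0.012]]
```

View pics/z1.png

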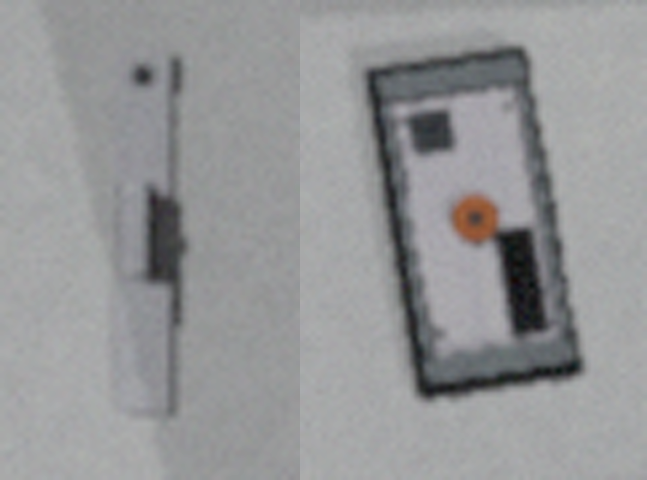

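The zoom shows the hanging hole at the image-top end, about px (173.8,177.3), with the grip block on the bar's middle. The frame_2 outline is clean: its holder measures 87x174 mm, as it should.

```bash
python3 - <<'E'
from h import *
from bench import robot
from scipy.spatial.transform import Rotation as R
c=dict(np.load("top.npz"));P=pts(c)
f=c["frame"].astype(int)
m=((f[...,0]-f[...,2])>50)
for n,(u,v) in dict(f2=(287,191),f1=(378,197)).items():
    s=np.zeros_like(m);s[v-9:v+10,u-9:u+10]=1;s&=m
    vs,us=np.nonzero(s);k=(us.mean(),vs.mean());print(n,s.sum(),k,ray(c,k,.022),"boss z",np.median(P[...,2][s]),P[...,2][s].mean())
h=(173.8,177.3);e=(150+142/6,165+412/6)
H=ray(c,h,.006);E=ray(c,e,.003);print("hole",H,"plain end",E,np.linalg.norm(H-E),"mid by depth",P[195:213,172:176,2].round(3).max())
g0=ray(c,(150+134/6,165+188/6),.028);g1=ray(c,(150+130/6,165+282/6),.028);print("grip",g0,g1)
o=robot.get_obs();print(R.from_quat(o["tool_rot"]).as_matrix().round(3));print(robot.read_camera("wrist")["mount"])
E
```

```text
f2 39 (np.float64(287.38461538461536), np.float64(190.4102564102564)) [ 5.48833240e-01 -3.05404342e-04  2.20000000e-02] boss z 0.021203284586547633 0.021382650609626207
f1 42 (np.float64(379.6190476190476), np.float64(196.23809523809524)) [ 0.53266089 -0.25376367  0.022     ] boss z 0.025832146421138347 0.07034624873975247
hole [0.5867452  0.30913684 0.006     ] plain end [0.43372049 0.30694952 0.003     ] 0.1530697418090319 mid by depth 0.033
grip [0.53253379 0.3079065  0.028     ] [0.49096761 0.3087961  0.028     ]
[[-0.924 -0.001  0.382]
 [-0.382  0.001 -0.924]
 [ 0.    -1.    -0.001]]
[[ 5.66852985e-04  9.53828651e-01  3.00350766e-01 -8.40747962e-02]
 [-9.28934506e-04 -3.00350182e-01  9.53828551e-01 -1.62987197e-01]
 [ 9.99999408e-01 -8.19686752e-04  7.15789950e-04  2.96109227e-04]
 [ 0.00000000e+00  0.00000000e+00  0.00000000e+00  1.00000000e+00]]
```

View pics/scene1.png

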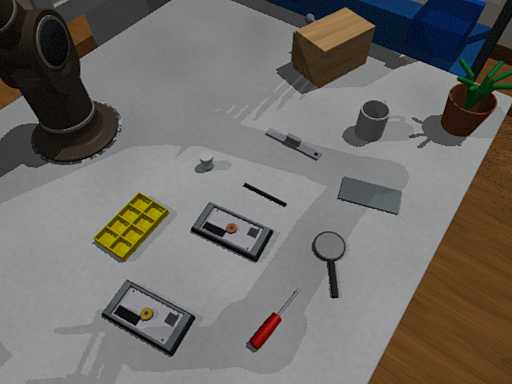

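>>> servo_tool([
  {"wy": 10.7,"claw": -0.3,"ty": -0.3},
  {"wy": 10.7},
  {"wy": 1.1,"tz": -0.5},
  {"tz": -1,"tx": -0.3},
  {"tz": -1,"tx": -0.3},
  {"tz": -1,"tx": -0.3},
  {"tz": -1,"tx": -0.3},
  {"tz": -1,"tx": -0.3},
  {"tz": -1,"tx": -0.3},
  {"tz": -1,"tx": -0.3},
])

```text
validation failed for argument at $.st...
```

The scene view shows nothing tall near the path except the mug and the wooden box behind the straightedge. The move was refused, so I'll retry with full rows.

>>> servo_tool([
  {"tx": 0,"ty": -0.3,"tz": 0,"wx": 0,"wy": 10.5,"wz": 0,"claw": 0.0},
  {"tx": 0,"ty": 0,"tz": 0,"wx": 0,"wy": 10.5,"wz": 0,"claw": 0.0},
  {"tx": 0,"ty": 0,"tz": -0.5,"wx": 0,"wy": 1.5,"wz": 0,"claw": 0.0},
])

```text
clock: 0.52
tcp_pos: [0.2381, -0.5649, 0.2296]
tool_rot: [0.0, 0.707, -0.707, -0.001]
wrist_force: [0.6, 0.6, 0.5]
opening: 0.0613
```

>>> servo_tool([
  {"tx": -0.5,"tz": -1},
  {"tx": -0.5,"tz": -1},
  {"tx": -0.5,"tz": -1},
  {"tx": -0.5,"tz": -1},
  {"tx": -0.5,"tz": -1},
  {"tx": -0.5,"tz": -1},
  {"tx": -0.5,"tz": -1},
  {"tx": -0.5,"tz": -1},
  {"tx": -0.5,"tz": -1},
  {"tx": -0.5,"tz": -1},
])

```text
validation failed for argument at $.st...
```

>>> servo_tool([
  {"tx": -0.5,"tz": -1},
  {"tx": -0.5,"tz": -1},
  {"tx": -0.5,"tz": -1},
  {"tx": -0.5,"tz": -1},
  {"tx": -0.5,"tz": -1},
  {"tx": -0.5,"tz": -1},
  {"tx": -0.5,"tz": -1},
  {"tx": -0.5,"tz": -1},
  {"tx": -0.5,"tz": -1},
  {"tx": -0.5,"tz": -1},
])

```text
validation failed for argument at $.st...
```

>>> servo_tool([
  {"tx": -0.3,"tz": -1},
  {"tx": -0.2,"tz": -1},
  {"tx": 0,"tz": -1},
  {"tz": -1},
  {"tz": -1},
  {"tz": -1},
  {"tz": -1},
  {"tz": -1},
  {"tz": -1},
  {"tz": -1},
])

```text
validation failed for argument at $.st...
```

Rows have to be complete.

>>> servo_tool([
  {"tx": -0.5,"ty": 0,"tz": -1,"wx": 0,"wy": 0,"wz": 0,"claw": 0},
  {"tx": -0.5,"ty": 0,"tz": -1,"wx": 0,"wy": 0,"wz": 0,"claw": 0},
  {"tx": -0.5,"ty": 0,"tz": -1,"wx": 0,"wy": 0,"wz": 0,"claw": 0},
  {"tx": -0.5,"ty": 0,"tz": -1,"wx": 0,"wy": 0,"wz": 0,"claw": 0},
  {"tx": -0.5,"ty": 0,"tz": -1,"wx": 0,"wy": 0,"wz": 0,"claw": 0},
  {"tx": -0.5,"ty": 0,"tz": -1,"wx": 0,"wy": 0,"wz": 0,"claw": 0},
  {"tx": -0.5,"ty": 0,"tz": -1,"wx": 0,"wy": 0,"wz": 0,"claw": 0},
  {"tx": -0.5,"ty": 0,"tz": -1,"wx": 0,"wy": 0,"wz": 0,"claw": 0},
  {"tx": -0.5,"ty": 0,"tz": -1,"wx": 0,"wy": 0,"wz": 0,"claw": 0},
  {"tx": -0.5,"ty": 0,"tz": -1,"wx": 0,"wy": 0,"wz": 0,"claw": 0},
])

```text
clock: 1.78
tcp_pos: [0.3634, -0.3136, 0.23]
tool_rot: [0.001, -0.707, 0.707, -0.001]
wrist_force: [0.9, -0.5, -0.1]
opening: 0.044
```

>>> servo_tool([
  {"tx": -0.5,"ty": 0,"tz": -1,"wx": 0,"wy": 0,"wz": 0,"claw": 0},
  {"tx": -0.5,"ty": 0,"tz": -1,"wx": 0,"wy": 0,"wz": 0,"claw": 0},
  {"tx": -0.5,"ty": 0,"tz": -1,"wx": 0,"wy": 0,"wz": 0,"claw": 0},
  {"tx": -0.5,"ty": 0,"tz": -1,"wx": 0,"wy": 0,"wz": 0,"claw": 0},
  {"tx": -0.5,"ty": 0,"tz": -1,"wx": 0,"wy": 0,"wz": 0,"claw": 0},
  {"tx": -0.5,"ty": 0,"tz": -1,"wx": 0,"wy": 0,"wz": 0,"claw": 0},
  {"tx": -0.5,"ty": 0,"tz": -1,"wx": 0,"wy": 0,"wz": 0,"claw": 0},
  {"tx": -0.5,"ty": 0,"tz": -1,"wx": 0,"wy": 0,"wz": 0,"claw": 0},
  {"tx": -0.5,"ty": 0,"tz": -1,"wx": 0,"wy": 0,"wz": 0,"claw": 0},
  {"tx": -0.5,"ty": 0,"tz": -1,"wx": 0,"wy": 0,"wz": 0,"claw": 0},
])

```text
clock: 3.02
tcp_pos: [0.4882, -0.0642, 0.23]
tool_rot: [0.001, -0.707, 0.707, -0.001]
wrist_force: [-0.3, -0.7, -0.3]
opening: 0.0437
```

>>> servo_tool([
  {"tx": 0,"ty": 0,"tz": -1,"wx": 0,"wy": 0,"wz": 0,"claw": 0},
  {"tx": 0,"ty": 0,"tz": -1,"wx": 0,"wy": 0,"wz": 0,"claw": 0},
  {"tx": 0,"ty": 0,"tz": -1,"wx": 0,"wy": 0,"wz": 0,"claw": 0},
  {"tx": 0,"ty": 0,"tz": -1,"wx": 0,"wy": 0,"wz": 0,"claw": 0},
  {"tx": 0,"ty": 0,"tz": -1,"wx": 0,"wy": 0,"wz": 0,"claw": 0},
  {"tx": 0,"ty": 0,"tz": -1,"wx": 0,"wy": 0,"wz": 0,"claw": 0},
  {"tx": 0,"ty": 0,"tz": -1,"wx": 0,"wy": 0,"wz": 0,"claw": 0},
  {"tx": 0,"ty": 0,"tz": -1,"wx": 0,"wy": 0,"wz": 0,"claw": 0},
  {"tx": 0,"ty": 0,"tz": -1,"wx": 0,"wy": 0,"wz": 0,"claw": 0},
  {"tx": 0,"ty": 0,"tz": -1,"wx": 0,"wy": 0,"wz": 0,"claw": 0},
])

```text
clock: 4.28
tcp_pos: [0.488, 0.1854, 0.23]
tool_rot: [0.001, -0.707, 0.707, -0.001]
wrist_force: [-0.1, 0.5, 0.2]
opening: 0.0439
```

>>> servo_tool([
  {"tx": 0,"ty": 0,"tz": -1,"wx": 0,"wy": 0,"wz": 0,"claw": 0},
  {"tx": 0,"ty": 0,"tz": -1,"wx": 0,"wy": 0,"wz": 0,"claw": 0},
  {"tx": 0,"ty": 0,"tz": -1,"wx": 0,"wy": 0,"wz": 0,"claw": 0},
  {"tx": 0,"ty": 0,"tz": -1,"wx": 0,"wy": 0,"wz": 0,"claw": 0},
  {"tx": 0,"ty": 0,"tz": -0.5,"wx": 0,"wy": 0,"wz": 0,"claw": 0},
  {"tx": 0,"ty": 0,"tz": 0,"wx": 0,"wy": 0,"wz": 0,"claw": 0},
  {"tx": 0,"ty": 0,"tz": 0,"wx": 0,"wy": 0,"wz": 0,"claw": 0},
])

```text
clock: 5.15
tcp_pos: [0.4892, 0.296, 0.23]
tool_rot: [-0.0, -0.707, 0.707, 0.0]
wrist_force: [0.2, -0.2, -0.0]
opening: 0.0439
```

```bash
cat >> h.py <<'E'
def wrist(robot,name,f=1.3):
    from scipy.spatial.transform import Rotation as R
    o=robot.get_obs();c=robot.read_camera("wrist");W=np.eye(4);W[:3,:3]=R.from_quat(o["tool_rot"]).as_matrix();W[:3,3]=o["tcp_pos"]
    c["T"]=W@c["mount"];np.savez(name+".npz",**c);cv2.imwrite(f"pics/{name}.png",cv2.convertScaleAbs(c["frame"][...,::-1],alpha=f));print(o["clock"],o["tcp_pos"],o["tool_rot"],o["joint_pos"].round(2));return c
E
python3 -c "
from h import *;from bench import robot
wrist(robot,'w1')"
```

```text
5.15 [0.48918439 0.2959905  0.230037  ] [-3.80544755e-04 -7.06790388e-01  7.07422844e-01  3.48613285e-04] [-0.25  0.36 -0.49  1.69  0.18  1.13 -2.36]
```

View pics/w1.png

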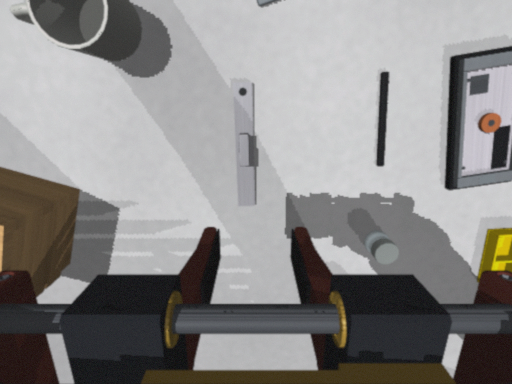

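The wrist view shows the straightedge at px (244,149), hole (242,91), plain end (247,205). The mug, box and jar are clear of the fingers.

```bash
python3 - <<'E'
from h import *
c=dict(np.load("w1.npz"))
g=cv2.cvtColor(c["frame"],cv2.COLOR_RGB2GRAY);
h=g[85:98,236:249];vs,us=np.nonzero(h<60);hole=(us.mean()+236,vs.mean()+85)
A=ray(c,hole,.006)
ends=[ray(c,q,.006) for q in ((243.5,80),(247,205))]
print(hole,A,ends,np.linalg.norm(ends[0]-ends[1]),(ends[0]+ends[1])/2)
G=[ray(c,q,.028) for q in ((239,134),(249,134),(240,165),(250,165))];print(np.array(G).round(4),np.mean(G,0))
P=pts(c);print(P[140:158,242:246].reshape(-1,3).mean(0),P[180:200,244:248,2].mean())
E
python3 - <<'E'
import cv2
f=cv2.imread("pics/w1.png")[70:215,210:280];cv2.imwrite("pics/w1z.png",cv2.resize(f,None,fx=4,fy=4,interpolation=2))
E
```

```text
(np.float64(242.3548387096774), np.float64(91.25806451612902)) [0.587799   0.31157632 0.006     ] [array([0.60105134, 0.30995004, 0.006     ]), array([0.43543879, 0.30723156, 0.006     ])] 0.165634865801745 [0.51824507 0.3085908  0.006     ]
[[0.5369 0.3156 0.028 ]
 [0.5369 0.3032 0.028 ]
 [0.4978 0.315  0.028 ]
 [0.4977 0.3022 0.028 ]] [0.51731686 0.30901321 0.028     ]
[0.51899662 0.31023073 0.02891622] 0.006956258658616386
```

View pics/w1z.png

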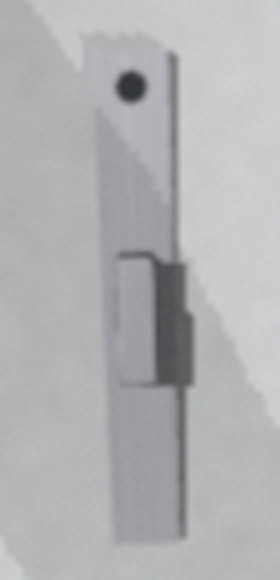

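>>> servo_tool([
  {"tx": -0.6,"ty": 1,"tz": -0.3,"wx": 0,"wy": -1.2,"wz": 0,"claw": 0},
  {"tx": -0.56,"ty": 1,"tz": -0.22,"wx": 0,"wy": 0,"wz": 0,"claw": 0},
  {"tx": 0,"ty": 1,"tz": 0,"wx": 0,"wy": 0,"wz": 0,"claw": 0},
  {"tx": 0,"ty": 1,"tz": 0,"wx": 0,"wy": 0,"wz": 0,"claw": 0},
  {"tx": 0,"ty": 1,"tz": 0,"wx": 0,"wy": 0,"wz": 0,"claw": 0},
  {"tx": 0,"ty": 1,"tz": 0,"wx": 0,"wy": 0,"wz": 0,"claw": 0},
  {"tx": 0,"ty": 1,"tz": 0,"wx": 0,"wy": 0,"wz": 0,"claw": 0},
  {"tx": 0,"ty": 0.5,"tz": 0,"wx": 0,"wy": 0,"wz": 0,"claw": 0},
  {"tx": 0,"ty": 0,"tz": 0,"wx": 0,"wy": 0,"wz": 0,"claw": 0},
  {"tx": 0,"ty": 0,"tz": 0,"wx": 0,"wy": 0,"wz": 0,"claw": 0},
])

```text
clock: 6.45
tcp_pos: [0.5186, 0.3106, 0.0436]
tool_rot: [-0.007, 0.707, -0.707, 0.007]
wrist_force: [-0.8, 0.5, -0.1]
opening: 0.0437
```

>>> servo_tool([
  {"tx": 0,"ty": 0.5,"tz": 0.05,"wx": 0,"wy": 0,"wz": 0,"claw": 0},
  {"tx": 0,"ty": 0.4,"tz": 0,"wx": 0,"wy": 0,"wz": 0,"claw": 0},
  {"tx": 0,"ty": 0.4,"tz": 0,"wx": 0,"wy": 0,"wz": 0,"claw": 0},
  {"tx": 0,"ty": 0,"tz": 0,"wx": 0,"wy": 0,"wz": 0,"claw": 0},
  {"tx": 0,"ty": 0,"tz": 0,"wx": 0,"wy": 0,"wz": 0,"claw": -0.6},
  {"tx": 0,"ty": 0,"tz": 0,"wx": 0,"wy": 0,"wz": 0,"claw": -1},
  {"tx": 0,"ty": 0,"tz": 0,"wx": 0,"wy": 0,"wz": 0,"claw": -1},
  {"tx": 0,"ty": 0,"tz": 0,"wx": 0,"wy": 0,"wz": 0,"claw": -1},
  {"tx": 0,"ty": 0,"tz": 0,"wx": 0,"wy": 0,"wz": 0,"claw": -1},
], force=25)

```text
clock: 7.58
tcp_pos: [0.5182, 0.3094, 0.0104]
tool_rot: [-0.007, 0.707, -0.707, 0.007]
wrist_force: [-0.5, 0.4, 2.1]
opening: 0.0121
```

The block is held, opening 12.1 mm. I'll lift it, carry it across, and pause short of frame_1 for a look.

>>> servo_tool([
  {"tx": 0,"ty": -0.4,"tz": 0,"wx": 0,"wy": 0,"wz": 0,"claw": -1},
  {"tx": 0,"ty": -1,"tz": 0,"wx": 0,"wy": 0,"wz": 0,"claw": -1},
  {"tx": 0,"ty": -1,"tz": 0,"wx": 0,"wy": 0,"wz": 0,"claw": -1},
  {"tx": 0,"ty": -1,"tz": 0,"wx": 0,"wy": 0,"wz": 0,"claw": -1},
  {"tx": 0,"ty": -1,"tz": 0.5,"wx": 0,"wy": 0,"wz": 0,"claw": -1},
  {"tx": 0,"ty": -1,"tz": 1,"wx": 0,"wy": 0,"wz": 0,"claw": -1},
  {"tx": 0,"ty": -1,"tz": 1,"wx": 0,"wy": 0,"wz": 0,"claw": -1},
  {"tx": 0,"ty": -0.5,"tz": 1,"wx": 0,"wy": 0,"wz": 0,"claw": -1},
  {"tx": 0,"ty": 0,"tz": 1,"wx": 0,"wy": 0,"wz": 0,"claw": -1},
  {"tx": 0,"ty": 0,"tz": 1,"wx": 0,"wy": 0,"wz": 0,"claw": -1},
])

```text
clock: 8.82
tcp_pos: [0.5204, 0.1706, 0.1832]
tool_rot: [0.007, -0.707, 0.707, -0.007]
wrist_force: [0.7, -0.0, -1.9]
opening: 0.0118
```

>>> servo_tool([
  {"tx": 0,"ty": 0,"tz": 1,"wx": 0,"wy": 0,"wz": 0,"claw": -1},
  {"tx": 0,"ty": 0,"tz": 1,"wx": 0,"wy": 0,"wz": 0,"claw": -1},
  {"tx": 0,"ty": 0,"tz": 1,"wx": 0,"wy": 0,"wz": 0,"claw": -1},
  {"tx": 0,"ty": 0,"tz": 1,"wx": 0,"wy": 0,"wz": 0,"claw": -1},
  {"tx": 0,"ty": 0,"tz": 1,"wx": 0,"wy": -2,"wz": 0,"claw": -1},
  {"tx": 0,"ty": 0,"tz": 1,"wx": 0,"wy": -2,"wz": 0,"claw": -1},
  {"tx": 0,"ty": 0,"tz": 1,"wx": 0,"wy": -2,"wz": 0,"claw": -1},
  {"tx": 0,"ty": 0,"tz": 1,"wx": 0,"wy": -1.4,"wz": 0,"claw": -1},
  {"tx": 0,"ty": 0,"tz": 1,"wx": 0,"wy": 0,"wz": 0,"claw": -1},
  {"tx": 0,"ty": 0,"tz": 1,"wx": 0,"wy": 0,"wz": 0,"claw": -1},
])

```text
clock: 10.07
tcp_pos: [0.537, -0.0782, 0.1829]
tool_rot: [0.053, -0.705, 0.705, -0.053]
wrist_force: [-0.2, 0.3, -2.6]
opening: 0.0119
```

>>> servo_tool([
  {"tx": 0,"ty": 0,"tz": 1,"wx": 0,"wy": 0,"wz": 0,"claw": -1},
  {"tx": 0,"ty": 0,"tz": 1,"wx": 0,"wy": 0,"wz": 0,"claw": -1},
  {"tx": 0,"ty": 0,"tz": 0.5,"wx": 0,"wy": 0,"wz": 0,"claw": -1},
  {"tx": 0,"ty": 0,"tz": 0,"wx": 0,"wy": 0,"wz": 0,"claw": -1},
  {"tx": 0,"ty": 0,"tz": 0,"wx": 0,"wy": 0,"wz": 0,"claw": -1},
])

```text
clock: 10.7
tcp_pos: [0.5466, -0.1379, 0.1827]
tool_rot: [-0.053, 0.705, -0.705, 0.053]
wrist_force: [-0.8, 0.3, -1.7]
opening: 0.0119
```

```bash
python3 -c "
from h import *;from bench import robot
wrist(robot,'w2')"
```

```text
10.7 [ 0.54663435 -0.13789251  0.18269166] [-0.05316139  0.70535981 -0.70485536  0.05310687] [ 0.45  0.37 -0.37  1.78  0.15  1.02 -1.4 ]
```

View pics/w2.png

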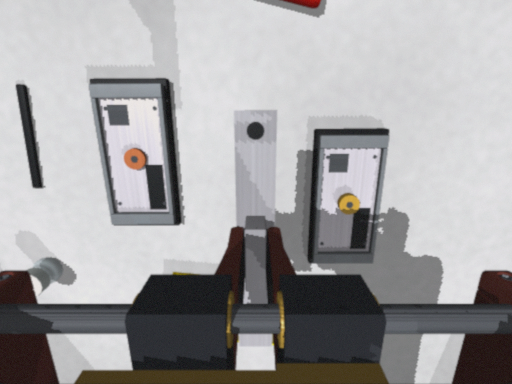

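Both frames are in view: the bosses are at px (135,159) in frame_2 and (349,204) in frame_1. The bar is held straight with its hole at (255,130).

```bash
python3 - <<'E'
from h import *
c=dict(np.load("w2.npz"));P=pts(c);f=c["frame"].astype(int);Z=P[...,2]
om=(f[...,0]-f[...,2])>45
def rect(xy):
    h=np.percentile(xy,[1,99],axis=0)
    (cx,cy),(w,hh),a=cv2.minAreaRect((xy*1000).astype(np.float32))
    return cx,cy,w,hh,a
for n,(u,v,x0,x1,y0,y1) in dict(f2=(135,159,80,190,70,232),f1=(349,204,300,400,120,270)).items():
    s=np.zeros_like(om);s[v-14:v+15,u-14:u+15]=1;s&=om
    vs,us=np.nonzero(s);k=((us.min()+us.max())/2,(vs.min()+vs.max())/2)
    Q=P[y0:y1,x0:x1];F=f[y0:y1,x0:x1];bright=F.sum(-1)>100
    z=Q[...,2];m=((z>.018)&(z<.03)).astype(np.uint8)
    m=cv2.morphologyEx(m,cv2.MORPH_OPEN,np.ones((2,2)))
    xy=Q[...,:2][m>0];cen=np.median(Q[...,2][(z>.012)&(z<.018)])
    print(n,"boss",k,"z",np.median(Z[s&(Z<.05)]),ray(c,k,.023),"floor",cen,"rim z",np.median(z[m>0]),"rect",np.round(rect(xy),2))
    hol=((z>.007)&(z<.03));print("  holder rect",np.round(rect(Q[...,:2][cv2.morphologyEx(hol.astype(np.uint8),cv2.MORPH_OPEN,np.ones((5,5)))>0]),2))
# bar
hm=f[122:140,246:265].sum(-1)<120;vs,us=np.nonzero(hm);uv=(us.mean()+246,vs.mean()+122)
r=P[110:225,236:275].reshape(-1,3);print("bar",np.median(Z[150:210,240:270]),"hole",ray(c,uv,np.median(Z[150:210,240:270])))
E
```

```text
f2 boss (np.float64(134.5), np.float64(159.0)) z 0.022094207326443238 [ 5.50221615e-01 -4.93161471e-06  2.30000000e-02] floor 0.015899667012155422 rim z 0.02252644914617158 rect [547.82 -45.21 173.9  174.01   4.96]
  holder rect [ 5.4993e+02 -3.8000e-01  1.7124e+02  8.3830e+01  9.1200e+00]
f1 boss (np.float64(349.0), np.float64(203.5)) z 0.025955292424124643 [ 0.53454793 -0.25222324  0.023     ] floor 0.016089540401044072 rim z 0.023057127277348988 rect [ 538.82 -220.92  210.44  159.11    9.29]
  holder rect [ 533.79 -250.7   171.86   82.59    8.76]
bar 0.17924388844423259 hole [ 0.61531571 -0.12758583  0.17924389]
```

Frame_1's boss reads 26 mm against 22 mm for frame_2, and both holder sizes fit (172x83). So frame_1 is the likely faulty one, and I'll place there.

>>> servo_tool([
  {"tx": 0.4,"ty": 0,"tz": 1,"wx": 0,"wy": -0.15,"wz": 0,"claw": -1},
  {"tx": 0.4,"ty": 0,"tz": 1,"wx": 0,"wy": 0,"wz": 0,"claw": -1},
  {"tx": 0.38,"ty": 0,"tz": 1,"wx": 0,"wy": 0,"wz": 0,"claw": -1},
  {"tx": 0,"ty": 0.5,"tz": 1,"wx": 0,"wy": 0,"wz": 0,"claw": -1},
  {"tx": 0,"ty": 1,"tz": 0.4,"wx": 0,"wy": 0,"wz": 0,"claw": -1},
  {"tx": 0,"ty": 1,"tz": 0,"wx": 0,"wy": 0,"wz": 0,"claw": -1},
  {"tx": 0,"ty": 1,"tz": 0,"wx": 0,"wy": 0,"wz": 0,"claw": -1},
  {"tx": 0,"ty": 1,"tz": 0,"wx": 0,"wy": 0,"wz": 0,"claw": -1},
  {"tx": 0,"ty": 0.5,"tz": 0,"wx": 0,"wy": 0,"wz": 0,"claw": -1},
  {"tx": 0,"ty": 0,"tz": 0,"wx": 0,"wy": 0,"wz": 0,"claw": -1},
])

```text
clock: 12.0
tcp_pos: [0.5339, -0.2518, 0.0565]
tool_rot: [-0.054, 0.705, -0.705, 0.053]
wrist_force: [-0.1, -0.2, -2.9]
opening: 0.0116
```

>>> servo_tool([
  {"tx": 0,"ty": 0,"tz": 0,"wx": 0,"wy": 0,"wz": 0,"claw": -1},
  {"tx": 0,"ty": 0,"tz": 0,"wx": 0,"wy": 0,"wz": 0,"claw": -1},
])

```text
clock: 12.25
tcp_pos: [0.5348, -0.2527, 0.0587]
tool_rot: [0.053, -0.705, 0.705, -0.054]
wrist_force: [-0.4, 0.7, -2.7]
opening: 0.0119
```

>>> servo_tool([
  {"tx": 0.02,"ty": 0.35,"tz": -0.05,"wx": 0,"wy": 0,"wz": 0,"claw": -1},
  {"tx": 0,"ty": 0.3,"tz": 0,"wx": 0,"wy": 0,"wz": 0,"claw": -1},
  {"tx": 0,"ty": 0.14,"tz": 0,"wx": 0,"wy": 0,"wz": 0,"claw": -1},
  {"tx": 0,"ty": 0.05,"tz": 0,"wx": 0,"wy": 0,"wz": 0,"claw": -1},
  {"tx": 0,"ty": 0,"tz": 0,"wx": 0,"wy": 0,"wz": 0,"claw": -1},
  {"tx": 0,"ty": 0,"tz": 0,"wx": 0,"wy": 0,"wz": 0,"claw": -1},
])

```text
clock: 13.0
tcp_pos: [0.5336, -0.2513, 0.0368]
tool_rot: [0.054, -0.705, 0.705, -0.054]
wrist_force: [0.3, -0.9, -2.2]
opening: 0.0116
```

>>> servo_tool([
  {"tx": 0,"ty": 0.03,"tz": 0,"wx": 0,"wy": 0,"wz": 0,"claw": -1},
  {"tx": 0,"ty": 0.02,"tz": 0,"wx": 0,"wy": 0,"wz": 0,"claw": -1},
  {"tx": 0,"ty": 0,"tz": 0,"wx": 0,"wy": 0,"wz": 0,"claw": -1},
])

```text
clock: 13.38
tcp_pos: [0.5335, -0.2513, 0.0354]
tool_rot: [0.054, -0.705, 0.705, -0.054]
wrist_force: [-0.3, 0.1, -2.1]
opening: 0.0115
```

>>> servo_tool([
  {"tx": 0,"ty": 0.02,"tz": 0,"wx": 0,"wy": 0,"wz": 0,"claw": -1},
  {"tx": 0,"ty": 0,"tz": 0,"wx": 0,"wy": 0,"wz": 0,"claw": -1},
])

```text
clock: 13.62
tcp_pos: [0.5335, -0.2513, 0.0354]
tool_rot: [0.054, -0.705, 0.705, -0.054]
wrist_force: [-3.0, 1.8, 5.8]
opening: 0.0121
```

The bar touched at TCP z = 0.0354, meaning its underside is at 25 mm, 3 mm above the rim. That confirms a proud boss, so I release and lift.

>>> servo_tool([
  {"tx": 0,"ty": -0.02,"tz": 0,"wx": 0,"wy": 0,"wz": 0,"claw": -1},
  {"tx": 0,"ty": 0,"tz": 0,"wx": 0,"wy": 0,"wz": 0,"claw": -0.6},
  {"tx": 0,"ty": 0,"tz": 0,"wx": 0,"wy": 0,"wz": 0,"claw": -0.3},
  {"tx": 0,"ty": 0,"tz": 0,"wx": 0,"wy": 0,"wz": 0,"claw": -0.3},
  {"tx": 0,"ty": 0,"tz": 0,"wx": 0,"wy": 0,"wz": 0,"claw": -0.3},
  {"tx": 0,"ty": -0.5,"tz": 0,"wx": 0,"wy": 0,"wz": 0,"claw": -0.3},
  {"tx": 0,"ty": -1,"tz": 0,"wx": 0,"wy": 0,"wz": 0,"claw": -0.3},
  {"tx": 0,"ty": -1,"tz": 0,"wx": 0,"wy": 0,"wz": 0,"claw": -0.3},
  {"tx": 0,"ty": -1,"tz": 0,"wx": 0,"wy": 0,"wz": 0,"claw": -0.3},
  {"tx": 0,"ty": 0,"tz": 0,"wx": 0,"wy": 0,"wz": 0,"claw": -1},
])

```text
clock: 14.88
tcp_pos: [0.5349, -0.2518, 0.1256]
tool_rot: [0.052, -0.704, 0.706, -0.055]
wrist_force: [0.0, -0.4, -0.3]
opening: 0.0238
```

>>> servo_tool([
  {"tx": 0,"ty": -1,"tz": 0,"wx": 0,"wy": 0,"wz": 0,"claw": -1},
  {"tx": 1,"ty": 0,"tz": 0,"wx": 0,"wy": 0,"wz": 0,"claw": -1},
  {"tx": 0,"ty": 0,"tz": 0,"wx": 0,"wy": 0,"wz": 0,"claw": -1},
  {"tx": 0,"ty": 0,"tz": 0,"wx": 0,"wy": 0,"wz": 0,"claw": -1},
])

```text
clock: 15.38
tcp_pos: [0.509, -0.2548, 0.1475]
tool_rot: [-0.054, 0.705, -0.705, 0.054]
wrist_force: [0.4, 0.4, 0.2]
opening: 0.0005
```

```bash
python3 -c "
from h import *;from bench import robot
c=wrist(robot,'w3');print(robot.get_obs()['wrist_force'])"
```

```text
15.375 [ 0.50904377 -0.25482937  0.1475488 ] [-0.05364511  0.70517578 -0.70496336  0.05362817] [ 0.63  0.42 -0.32  1.8   0.16  0.95 -1.18]
[-0.49538588  0.1386314   0.46886574]
```

View pics/w3.png

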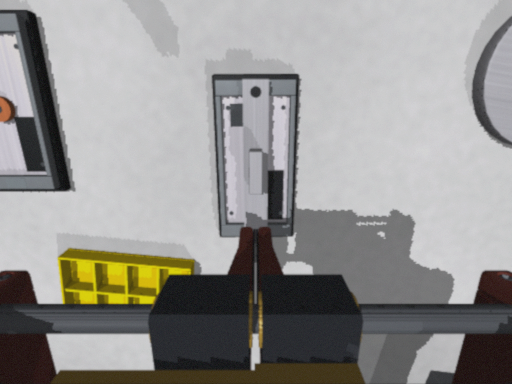

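The bar lies lengthwise and central on frame_1: hole at px (256,91), block at (256,170). Now the hole end.

>>> servo_tool([
  {"tx": -1,"ty": 0,"tz": 0,"wx": 0,"wy": 0,"wz": 0,"claw": -1},
  {"tx": -1,"ty": 0,"tz": 0,"wx": 0,"wy": 0,"wz": 0,"claw": -1},
  {"tx": -1,"ty": 0,"tz": 0,"wx": 0,"wy": 0,"wz": 0,"claw": -1},
  {"tx": -0.47,"ty": 0,"tz": 0,"wx": 0,"wy": 0,"wz": 0,"claw": -1},
  {"tx": 0,"ty": 1,"tz": 0,"wx": 0,"wy": 0,"wz": 0,"claw": -1},
  {"tx": 0,"ty": 1,"tz": 0,"wx": 0,"wy": 0,"wz": 0,"claw": -1},
  {"tx": 0,"ty": 1,"tz": 0,"wx": 0,"wy": 0,"wz": 0,"claw": -1},
  {"tx": 0,"ty": 0.6,"tz": 0,"wx": 0,"wy": 0,"wz": 0,"claw": -1},
  {"tx": 0,"ty": 0,"tz": 0,"wx": 0,"wy": 0,"wz": 0,"claw": -1},
  {"tx": 0,"ty": 0,"tz": 0,"wx": 0,"wy": 0,"wz": 0,"claw": -1},
])

```text
clock: 16.68
tcp_pos: [0.5951, -0.2421, 0.0588]
tool_rot: [0.053, -0.705, 0.705, -0.054]
wrist_force: [1.1, -0.5, -0.1]
opening: 0.0005
```

```bash
python3 - <<'E'
from h import *
c=dict(np.load("w3.npz"));f=c["frame"].astype(int)
hm=f[84:99,248:265].sum(-1)<150;vs,us=np.nonzero(hm);uv=(us.mean()+248,vs.mean()+84)
H=ray(c,uv,.031);print(uv,H,H[:2]-.0695*np.array([.989,.149]))
P=pts(c);print("bar z",np.median(P[100:140,250:262,2]),P[205:220,250:262,2].mean(),"block",P[160:185,252:260].reshape(-1,3).mean(0))
E
```

```text
(np.float64(255.36507936507937), np.float64(91.52380952380952)) [ 0.60233999 -0.24106365  0.031     ] [ 0.53360449 -0.25141915]
bar z 0.031992507465679915 0.03351156809874797 block [ 0.53389005 -0.25159434  0.05661431]
```

The bar centre is at (0.5336,-0.2514), as planned. Now a gentle descent.

>>> servo_tool([
  {"tx": 0,"ty": 0.4,"tz": 0,"wx": 0,"wy": 0,"wz": 0,"claw": -1},
  {"tx": 0,"ty": 0.35,"tz": 0,"wx": 0,"wy": 0,"wz": 0,"claw": -1},
  {"tx": 0,"ty": 0.2,"tz": 0,"wx": 0,"wy": 0,"wz": 0,"claw": -1},
  {"tx": 0,"ty": 0.08,"tz": 0,"wx": 0,"wy": 0,"wz": 0,"claw": -1},
  {"tx": 0,"ty": 0,"tz": 0,"wx": 0,"wy": 0,"wz": 0,"claw": -1},
  {"tx": 0,"ty": 0,"tz": 0,"wx": 0,"wy": 0,"wz": 0,"claw": -1},
])

```text
clock: 17.42
tcp_pos: [0.5947, -0.242, 0.0324]
tool_rot: [0.054, -0.705, 0.705, -0.054]
wrist_force: [0.4, -0.7, -0.0]
opening: 0.0004
```

>>> servo_tool([
  {"tx": 0,"ty": 0.02,"tz": 0,"wx": 0,"wy": 0,"wz": 0,"claw": -1},
  {"tx": 0,"ty": 0.02,"tz": 0,"wx": 0,"wy": 0,"wz": 0,"claw": -1},
  {"tx": 0,"ty": 0,"tz": 0,"wx": 0,"wy": 0,"wz": 0,"claw": -1},
])

```text
clock: 17.8
tcp_pos: [0.5946, -0.242, 0.0313]
tool_rot: [0.053, -0.705, 0.705, -0.054]
wrist_force: [0.3, -0.2, 1.0]
opening: 0.0004
```

>>> servo_tool([
  {"tx": 0,"ty": 0.02,"tz": 0,"wx": 0,"wy": 0,"wz": 0,"claw": -1},
  {"tx": 0,"ty": 0.02,"tz": 0,"wx": 0,"wy": 0,"wz": 0,"claw": -1},
  {"tx": 0,"ty": 0.02,"tz": 0,"wx": 0,"wy": 0,"wz": 0,"claw": -1},
  {"tx": 0,"ty": 0.01,"tz": 0,"wx": 0,"wy": 0,"wz": 0,"claw": -1},
  {"tx": 0,"ty": 0,"tz": 0,"wx": 0,"wy": 0,"wz": 0,"claw": -1},
  {"tx": 0,"ty": 0,"tz": 0,"wx": 0,"wy": 0,"wz": 0,"claw": -1},
])

```text
clock: 18.55
tcp_pos: [0.5947, -0.2419, 0.0295]
tool_rot: [0.054, -0.705, 0.705, -0.054]
wrist_force: [0.4, 0.6, 1.9]
opening: 0.0003
```

>>> servo_tool([
  {"tx": 0,"ty": 0.01,"tz": 0,"wx": 0,"wy": 0,"wz": 0,"claw": -1},
  {"tx": 0,"ty": 0,"tz": 0,"wx": 0,"wy": 0,"wz": 0,"claw": -1},
])

```text
clock: 18.8
tcp_pos: [0.5947, -0.2419, 0.0294]
tool_rot: [0.053, -0.705, 0.705, -0.054]
wrist_force: [0.3, 0.6, 4.1]
opening: 0.0008
```

The end gave way from 31.3 to 29.4 mm and now bears at about 4 N. I'll hold it there.

>>> servo_tool([
  {"tx": 0,"ty": 0,"tz": 0,"wx": 0,"wy": 0,"wz": 0,"claw": -1},
  {"tx": 0,"ty": 0,"tz": 0,"wx": 0,"wy": 0,"wz": 0,"claw": -1},
  {"tx": 0,"ty": 0,"tz": 0,"wx": 0,"wy": 0,"wz": 0,"claw": -1},
  {"tx": 0,"ty": 0,"tz": 0,"wx": 0,"wy": 0,"wz": 0,"claw": -1},
])

```text
clock: 19.3
tcp_pos: [0.5947, -0.2419, 0.0294]
tool_rot: [0.053, -0.705, 0.705, -0.054]
wrist_force: [0.7, 0.1, 6.4]
opening: 0.001
```

>>> servo_tool([
  {"tx": 0,"ty": 0.005,"tz": 0,"wx": 0,"wy": 0,"wz": 0,"claw": -1},
  {"tx": 0,"ty": 0,"tz": 0,"wx": 0,"wy": 0,"wz": 0,"claw": -1},
  {"tx": 0,"ty": 0,"tz": 0,"wx": 0,"wy": 0,"wz": 0,"claw": -1},
  {"tx": 0,"ty": 0,"tz": 0,"wx": 0,"wy": 0,"wz": 0,"claw": -1},
  {"tx": 0,"ty": 0,"tz": 0,"wx": 0,"wy": 0,"wz": 0,"claw": -1},
  {"tx": 0,"ty": 0,"tz": 0,"wx": 0,"wy": 0,"wz": 0,"claw": -1},
  {"tx": 0,"ty": 0,"tz": 0,"wx": 0,"wy": 0,"wz": 0,"claw": -1},
])

```text
clock: 20.18
tcp_pos: [0.5947, -0.2419, 0.0294]
tool_rot: [0.053, -0.705, 0.705, -0.054]
wrist_force: [-0.6, -0.1, 5.6]
opening: 0.0004
```

```bash
python3 - <<'E'
from h import *
from bench import robot
c=wrist(robot,'w4');P=pts(c);c0=dict(np.load('w3.npz'));np.set_printoptions(precision=4,suppress=True)
# height profile along bar axis
for n,C in (("before",c0),("now",c)):
    Q=pts(C).reshape(-1,3);d=Q[:,:2]-[.5336,-.2514];s=d@[.989,.149];t=d@[-.149,.989]
    for a,b in ((.025,.045),(.06,.08),(-.045,-.025),(-.08,-.06)):
        m=(s>a)&(s<b)&(abs(t)<.01)&(Q[:,2]<.04)&(Q[:,2]>.01);print(n,a,b,m.sum(),np.median(Q[m,2]) if m.any() else None)
E
```

```text
20.175 [ 0.59470138 -0.24192675  0.02936468] [ 0.05348085 -0.70500098  0.7051395  -0.05377459] [ 0.51  0.67 -0.28  1.7   0.24  0.81 -1.3 ]
before 0.025 0.045 446 0.03207090895318507
before 0.06 0.08 504 0.03214722158508629
before -0.045 -0.025 314 0.03200827467371786
before -0.08 -0.06 80 0.03193299452690149
now 0.025 0.045 0 None
now 0.06 0.08 584 0.029445350782749596
now -0.045 -0.025 0 None
now -0.08 -0.06 0 None
```

The hole end dropped 2.7 mm and held about 6 N steadily for over 0.8 s. I lift gently and go over the block to the plain end.

>>> servo_tool([
  {"tx": 0,"ty": -0.03,"tz": 0,"wx": 0,"wy": 0,"wz": 0,"claw": -1},
  {"tx": 0,"ty": -0.04,"tz": 0,"wx": 0,"wy": 0,"wz": 0,"claw": -1},
  {"tx": 0,"ty": -0.05,"tz": 0,"wx": 0,"wy": 0,"wz": 0,"claw": -1},
  {"tx": 0,"ty": -0.1,"tz": 0,"wx": 0,"wy": 0,"wz": 0,"claw": -1},
  {"tx": 0,"ty": -0.7,"tz": 0,"wx": 0,"wy": 0,"wz": 0,"claw": -1},
  {"tx": 0,"ty": -1,"tz": 0,"wx": 0,"wy": 0,"wz": 0,"claw": -1},
  {"tx": 0,"ty": -0.4,"tz": 0,"wx": 0,"wy": 0,"wz": 0,"claw": -1},
  {"tx": 0,"ty": 0,"tz": 0,"wx": 0,"wy": 0,"wz": 0,"claw": -1},
])

```text
clock: 21.22
tcp_pos: [0.595, -0.2421, 0.0882]
tool_rot: [0.053, -0.705, 0.705, -0.054]
wrist_force: [-0.8, 0.4, -0.4]
opening: 0.0007
```

>>> servo_tool([
  {"tx": 0.96,"ty": 0,"tz": 0,"wx": 0,"wy": 0,"wz": 0,"claw": -1},
  {"tx": 1,"ty": 0,"tz": 0,"wx": 0,"wy": 0,"wz": 0,"claw": -1},
  {"tx": 1,"ty": 0,"tz": 0,"wx": 0,"wy": 0,"wz": 0,"claw": -1},
  {"tx": 1,"ty": 0,"tz": 0,"wx": 0,"wy": 0,"wz": 0,"claw": -1},
  {"tx": 1,"ty": 0,"tz": 0,"wx": 0,"wy": 0,"wz": 0,"claw": -1},
  {"tx": 0,"ty": 0,"tz": 0,"wx": 0,"wy": 0,"wz": 0,"claw": -1},
  {"tx": 0,"ty": 0.5,"tz": 0,"wx": 0,"wy": 0,"wz": 0,"claw": -1},
  {"tx": 0,"ty": 0.5,"tz": 0,"wx": 0,"wy": 0,"wz": 0,"claw": -1},
  {"tx": 0,"ty": 0,"tz": 0,"wx": 0,"wy": 0,"wz": 0,"claw": -1},
  {"tx": 0,"ty": 0,"tz": 0,"wx": 0,"wy": 0,"wz": 0,"claw": -1},
])

```text
clock: 22.48
tcp_pos: [0.4722, -0.2604, 0.0617]
tool_rot: [-0.054, 0.705, -0.705, 0.054]
wrist_force: [-0.3, -0.1, 0.4]
opening: 0.0001
```

```bash
python3 - <<'E'
from h import *
from bench import robot
np.set_printoptions(precision=4,suppress=True)
c=wrist(robot,'w5');Q=pts(c).reshape(-1,3);d=Q[:,:2]-[.5336,-.2514];s=d@[.989,.149];t=d@[-.149,.989]
for a,b in ((.025,.045),(.06,.08)):
    m=(s>a)&(s<b)&(abs(t)<.03)&(Q[:,2]>.0285)&(Q[:,2]<.04);print(a,m.sum(),np.median(Q[m,2]),np.percentile(t[m],[2,98]))
m=(abs(s)<.03)&(abs(t)<.02)&(Q[:,2]>.048)&(Q[:,2]<.06);print("block",m.sum(),Q[m].mean(0))
E
```

```text
22.475 [ 0.4722 -0.2604  0.0617] [-0.0539  0.7052 -0.7049  0.0537] [ 0.65  0.49 -0.31  1.94  0.21  0.75 -1.19]
0.025 1329 0.032046485488659265 [-0.0119  0.0115]
0.06 1515 0.03208872584226782 [-0.0117  0.0115]
block 1381 [ 0.5328 -0.2518  0.0539]
```

It is level again and still central. Now the plain end.

>>> servo_tool([
  {"tx": 0,"ty": 0.45,"tz": 0,"wx": 0,"wy": 0,"wz": 0,"claw": -1},
  {"tx": 0,"ty": 0.4,"tz": 0,"wx": 0,"wy": 0,"wz": 0,"claw": -1},
  {"tx": 0,"ty": 0.2,"tz": 0,"wx": 0,"wy": 0,"wz": 0,"claw": -1},
  {"tx": 0,"ty": 0.1,"tz": 0,"wx": 0,"wy": 0,"wz": 0,"claw": -1},
  {"tx": 0,"ty": 0,"tz": 0,"wx": 0,"wy": 0,"wz": 0,"claw": -1},
  {"tx": 0,"ty": 0,"tz": 0,"wx": 0,"wy": 0,"wz": 0,"claw": -1},
])

```text
clock: 23.28
tcp_pos: [0.4721, -0.2608, 0.0335]
tool_rot: [0.053, -0.705, 0.705, -0.054]
wrist_force: [-0.5, -0.4, -0.1]
opening: 0.0005
```

>>> servo_tool([
  {"tx": 0,"ty": 0.02,"tz": 0,"wx": 0,"wy": 0,"wz": 0,"claw": -1},
  {"tx": 0,"ty": 0.02,"tz": 0,"wx": 0,"wy": 0,"wz": 0,"claw": -1},
  {"tx": 0,"ty": 0,"tz": 0,"wx": 0,"wy": 0,"wz": 0,"claw": -1},
])

```text
clock: 23.65
tcp_pos: [0.4719, -0.2607, 0.0323]
tool_rot: [0.054, -0.705, 0.705, -0.054]
wrist_force: [-0.0, 0.5, -0.1]
opening: 0.0002
```

>>> servo_tool([
  {"tx": 0,"ty": 0.02,"tz": 0,"wx": 0,"wy": 0,"wz": 0,"claw": -1},
  {"tx": 0,"ty": 0.02,"tz": 0,"wx": 0,"wy": 0,"wz": 0,"claw": -1},
  {"tx": 0,"ty": 0.02,"tz": 0,"wx": 0,"wy": 0,"wz": 0,"claw": -1},
  {"tx": 0,"ty": 0.02,"tz": 0,"wx": 0,"wy": 0,"wz": 0,"claw": -1},
  {"tx": 0,"ty": 0.02,"tz": 0,"wx": 0,"wy": 0,"wz": 0,"claw": -1},
  {"tx": 0,"ty": 0,"tz": 0,"wx": 0,"wy": 0,"wz": 0,"claw": -1},
  {"tx": 0,"ty": 0,"tz": 0,"wx": 0,"wy": 0,"wz": 0,"claw": -1},
])

```text
clock: 24.52
tcp_pos: [0.4719, -0.2607, 0.0298]
tool_rot: [0.054, -0.705, 0.705, -0.054]
wrist_force: [-1.5, 0.4, 0.3]
opening: 0.0004
```

>>> servo_tool([
  {"tx": 0,"ty": 0.01,"tz": 0,"wx": 0,"wy": 0,"wz": 0,"claw": -1},
  {"tx": 0,"ty": 0,"tz": 0,"wx": 0,"wy": 0,"wz": 0,"claw": -1},
  {"tx": 0,"ty": 0,"tz": 0,"wx": 0,"wy": 0,"wz": 0,"claw": -1},
])

```text
clock: 24.9
tcp_pos: [0.4719, -0.2607, 0.0295]
tool_rot: [0.054, -0.705, 0.705, -0.054]
wrist_force: [0.0, -0.1, 1.2]
opening: 0.0005
```

>>> servo_tool([
  {"tx": 0,"ty": 0.01,"tz": 0,"wx": 0,"wy": 0,"wz": 0,"claw": -1},
  {"tx": 0,"ty": 0,"tz": 0,"wx": 0,"wy": 0,"wz": 0,"claw": -1},
  {"tx": 0,"ty": 0,"tz": 0,"wx": 0,"wy": 0,"wz": 0,"claw": -1},
])

```text
clock: 25.28
tcp_pos: [0.4719, -0.2607, 0.0294]
tool_rot: [0.054, -0.705, 0.705, -0.054]
wrist_force: [-0.9, -0.4, 4.1]
opening: 0.0002
```

>>> servo_tool([
  {"tx": 0,"ty": 0.005,"tz": 0,"wx": 0,"wy": 0,"wz": 0,"claw": -1},
  {"tx": 0,"ty": 0,"tz": 0,"wx": 0,"wy": 0,"wz": 0,"claw": -1},
  {"tx": 0,"ty": 0,"tz": 0,"wx": 0,"wy": 0,"wz": 0,"claw": -1},
  {"tx": 0,"ty": 0,"tz": 0,"wx": 0,"wy": 0,"wz": 0,"claw": -1},
  {"tx": 0,"ty": 0,"tz": 0,"wx": 0,"wy": 0,"wz": 0,"claw": -1},
  {"tx": 0,"ty": 0,"tz": 0,"wx": 0,"wy": 0,"wz": 0,"claw": -1},
  {"tx": 0,"ty": 0,"tz": 0,"wx": 0,"wy": 0,"wz": 0,"claw": -1},
  {"tx": 0,"ty": 0,"tz": 0,"wx": 0,"wy": 0,"wz": 0,"claw": -1},
  {"tx": 0,"ty": 0,"tz": 0,"wx": 0,"wy": 0,"wz": 0,"claw": -1},
  {"tx": 0,"ty": 0,"tz": 0,"wx": 0,"wy": 0,"wz": 0,"claw": -1},
])

```text
clock: 26.52
tcp_pos: [0.4719, -0.2607, 0.0293]
tool_rot: [0.054, -0.705, 0.705, -0.054]
wrist_force: [-1.4, 0.5, 6.4]
opening: 0.0008
```

```bash
python3 - <<'E'
from h import *
from bench import robot
np.set_printoptions(precision=4,suppress=True)
c=wrist(robot,'w6');Q=pts(c).reshape(-1,3);d=Q[:,:2]-[.5336,-.2514];s=d@[.989,.149];t=d@[-.149,.989]
for a,b in ((.025,.045),(.06,.08)):
    m=(s>a)&(s<b)&(abs(t)<.01)&(Q[:,2]>.0285)&(Q[:,2]<.045);print(a,m.sum(),np.median(Q[m,2]))
E
```

```text
26.525 [ 0.4719 -0.2607  0.0293] [ 0.0536 -0.705   0.7051 -0.0536] [ 0.64  0.53 -0.29  1.96  0.23  0.68 -1.22]
0.025 1648 0.03386813392016519
0.06 847 0.03516569631058042
```

The hole end rose by 3.1 mm, about 0.04 rad, under a steady 6 N or so: it rocked. I lift away.

>>> servo_tool([
  {"tx": 0,"ty": -0.03,"tz": 0,"wx": 0,"wy": 0,"wz": 0,"claw": -1},
  {"tx": 0,"ty": -0.04,"tz": 0,"wx": 0,"wy": 0,"wz": 0,"claw": -1},
  {"tx": 0,"ty": -0.05,"tz": 0,"wx": 0,"wy": 0,"wz": 0,"claw": -1},
  {"tx": 0,"ty": -0.1,"tz": 0,"wx": 0,"wy": 0,"wz": 0,"claw": -1},
  {"tx": 0,"ty": -0.8,"tz": 0,"wx": 0,"wy": 0,"wz": 0,"claw": -1},
  {"tx": 0,"ty": -1,"tz": 0,"wx": 0,"wy": 0,"wz": 0,"claw": -1},
  {"tx": 0,"ty": -1,"tz": 0,"wx": 0,"wy": 0,"wz": 0,"claw": -1},
  {"tx": 0,"ty": -1,"tz": 0,"wx": 0,"wy": 0,"wz": 0,"claw": -1},
  {"tx": 0,"ty": 0,"tz": 0,"wx": 0,"wy": 0,"wz": 0,"claw": -1},
  {"tx": 0,"ty": 0,"tz": 0,"wx": 0,"wy": 0,"wz": 0,"claw": -1},
])

```text
clock: 27.82
tcp_pos: [0.4715, -0.2605, 0.129]
tool_rot: [-0.054, 0.705, -0.705, 0.053]
wrist_force: [-0.6, 0.6, -0.0]
opening: 0.0003
```

```bash
python3 - <<'E'
from h import *
from bench import robot
np.set_printoptions(precision=4,suppress=True)
c=wrist(robot,'w7');Q=pts(c).reshape(-1,3);d=Q[:,:2]-[.5336,-.2514];s=d@[.989,.149];t=d@[-.149,.989]
for a,b in ((.025,.045),(.06,.08),(-.045,-.025)):
    m=(s>a)&(s<b)&(abs(t)<.03)&(Q[:,2]>.0285)&(Q[:,2]<.045);print(a,m.sum(),np.median(Q[m,2]),np.percentile(t[m],[2,98]))
m=(abs(s)<.03)&(abs(t)<.02)&(Q[:,2]>.048)&(Q[:,2]<.06);print("block",m.sum(),Q[m].mean(0))
# bystanders: compare top view
a=dict(np.load("top.npz"))["frame"];b=robot.read_camera("top")["frame"];cv2.imwrite("pics/top2.png",b[...,::-1]);print(robot.get_obs()["wrist_force"])
E
```

```text
27.825 [ 0.4715 -0.2605  0.129 ] [-0.0538  0.7052 -0.705   0.0534] [ 0.68  0.39 -0.33  1.89  0.16  0.89 -1.15]
0.025 702 0.03202282098986567 [-0.0116  0.0112]
0.06 821 0.03213732103449707 [-0.0118  0.0116]
-0.045 554 0.0320729923974557 [-0.0118  0.0111]
block 733 [ 0.5325 -0.2521  0.054 ]
[-0.2904  0.5327 -0.0159]
```

View pics/w7.png

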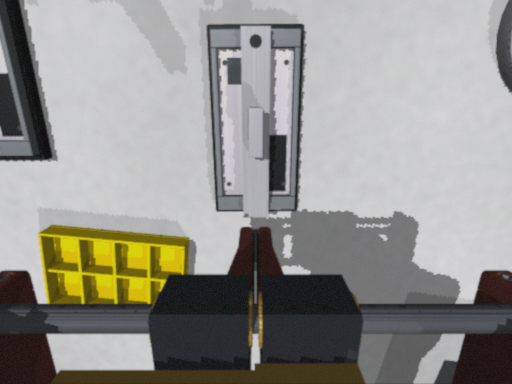

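The bar lies level, central and lengthwise on frame_1 (hole at px (255,41), block at (256,132)). The tool is clear of it and the tray hasn't moved, so I hand in.

```bash
python3 -c "
from bench import robot
print(robot.sign_off())"
```

```text
the job is handed in; nothing more can be done
None
```

The faulty frame is frame_1, the right-hand one. The straightedge is lying on it as the mark, and the job was handed in at about 28 s.

- **Finding it:** By camera depth, frame_1's boss stood at about 26 mm and frame_2's at about 22 mm. The bar then touched down on frame_1 with its underside at 25 mm, 3 mm above the rim. I did not lay the straightedge on frame_2, so that it is sound rests on the depth reading alone.
- **Hole end pressed first:** It gave way by 2.7 mm, about 0.04 rad. I held it steady at about 4 to 6.4 N for over a second, and it came level again when I let go.
- **Plain end pressed second:** The bar rocked over and the hole end rose about 3 mm. I held it at about 4 to 6.4 N for over a second.
- **Last checks:** The bar was level to about 0.1 mm, with its centre within about 1.5 mm of frame_1's and lengthwise along it. The tool was clear of it, with the wrist force near zero.
- **Other things on the sill:** The tool and the bar stayed well above them. I took a last top picture but did not compare it with the first, so that they are undisturbed rests on the path and the wrist views.
- **Failures:** Four move calls were refused before anything moved because their rows left out fields; complete rows worked.

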